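# Weigh a parts crate on the sprung scale hook

## Task

Weigh the parts crate, the one with the steel hanger: pick it up by the upright grip on its hanger, seat the hanger's bar in the hook of the spring scale, and ease the weight onto the hook slowly, keeping hold until the spring carries it all, so that the pointer hardly stirs when you let go. Never yank the hook or let it jump or reach the end of its travel, and leave the crate hanging still and level with the other things on the bench undisturbed.

Things in the scene. Friction and masses are not known exactly. Their poses are not given: they have to be found in the camera images.
- crate_grip (a point): Centre of the crate's grip: an upright black post, 22 x 22 mm square, 68 mm tall, on the middle of the hanger's bar; 166 mm above the bench at the start. The crate: open grey plastic with parts in it, 110 mm (its x) by 156 mm (its y), 55 mm high, with a steel upright at each end (y = +-74 mm) that carries the bar. z is up. It weighs 0.25 to 0.95 kg, differently each time.
- crate_bar (a point): Centre of the hanger's bar: a round steel bar, 10 mm in diameter, 148 mm long, along the crate's y axis, 36 mm straight below the centre of the grip and 130 mm above the crate's underside; the contents and the crate's rim stay at least 70 mm below it. Same axes as crate_grip.
- hook_seat (a point): The scale's hook: where the bar's centre lies when seated. Upward-open steel V, 26 mm wide along its y; the bar must lie along y (either way round). The slopes reach 14 mm out along x to both sides and 8 mm above this point. A level arm (top 6 mm above it) joins it to a column on its +x side; the bar comes from -x, raised over the lip. Unloaded 250 mm above the bench; moves down with the hook. z is up.
- scale: The scale's fixed stand with its hook. Origin on the bench straight below hook_seat, axes parallel to the hook's: the column, 44 x 50 mm, 325 mm tall, has its centre at x = 135 mm, on a foot 160 mm wide, 16 mm high, from x = 20 to 200 mm. The foot does not reach under the hook. White graduated plates on both sides of the column, with black pointers that move with the hook.
- hook (a joint): How far the hook is drawn down, in m: 0 unloaded, end stop at 0.085. A light, lightly damped linear spring of 130 N/m, without friction: the crate settles between about 0.018 and 0.072 by its weight. Pushed or let go away from its balance, it bounces.
- bin: Bystander, leave alone: open parts bin, 110 x 156 x 55 mm, same grey plastic as the crate but with NO hanger. Origin at the centre of its underside.
- reel: Bystander, leave alone: component reel lying flat, 90 mm across, 14 mm high. Origin at the centre of its underside.
- tape: Bystander, leave alone: empty cardboard tape core, 70 mm across, 24 mm high. Origin at the centre of its underside.
- meter: Bystander, leave alone: black hand-held multimeter lying flat, 75 x 150 x 34 mm. Origin at the centre of its underside.
- driver: Bystander, leave alone: screwdriver lying flat, about 200 mm long.
- mug: Bystander, leave alone: white mug, 80 mm across, 90 mm high. Origin at the centre of its underside.
- carton: Bystander, leave alone: closed cardboard carton, 100 x 130 x 80 mm. Origin at the centre of its underside.

How it is judged:
By the outcome, as a careful person would: the job done as asked, in the order asked, and still so for the second after the job is handed in, with the robot touching nothing.
It also fails if it takes over 58 s, if anything falls off the work surface, if the arm or the gripper's body presses on something with over 40 N, if the wrist force passes 120 N, or if a joint passes its speed limit or range.

## Robot

A 6-joint arm with a two-finger parallel gripper is mounted at the origin on the work surface. World frame = base frame: x ahead of the robot, y to its left, z up, the work surface at z = 0. Lengths are in m, angles in rad, forces in N, time in s.
With the tool pointing down it reaches from about 0.35 to 0.85 m from the base axis. Payload 8.1 kg.
Tool frame: the origin (TCP) lies at the very end of the fingers, on their centre line; the grasp point (between the pads) lies 19 mm behind it (robot.pinch_z is the z of the grasp point in the tool frame, in m); z points along the fingers, y is the direction in which the jaws open and shut (so a half turn about z gives the same grasp; the last joint's range is limited). The gripper opens to 93 mm and grips with 3 to 60 N. Pads are 15 mm wide; open, the fingers measure 128 mm over their backs; the gripper's body (75 mm by 188 mm) begins 65 mm behind the grasp point.
Start: joints at [1.24, 0.13, 1.488, -0, 1.523, -0.085], TCP at [0.146, 0.582, 0.196] pointing down, gripper open.
Joint ranges: [-2.96, 2.96], [-0.89, 2.26], [0.02, 2.5], [-1.34, 4.48], [0, 2.73], [-2.66, 2.66]. Speed limits (rad/s): [2.39, 2.39, 2.79, 3.14, 3.14, 3.14].

## Interface

Orientations are given as a rotation vector (axis times angle).
In Python, from plant import robot gives the robot as it stands.
- The arm moves only by the tool drive_tool, never from a script. Its argument "steps" is a list of rows, each an object of numbers: "jaw": the opening, from 0 (shut) to 1 (fully open); "tx", "ty", "tz": the shift along the tool's x, y, z scaled (see below); "turn": the turn about the tool's z scaled (see below). A call has 1 to 12 rows; each row is the pose to reach, as a shift and turn from the pose commanded when the call began, along the tool's axes at that moment, turning the shorter way round; what a row does not reach only later rows make up. The controller multiplies each number of a shift by 0.3 m and each number of a turn by 180 degrees. A row lasts 1/10 s, in which the tool goes at most 50 mm and 8.59 degrees, less where a joint would pass 70% of its speed; a pose out of reach is approached as far as the arm can. A call with a number of a shift or a turn outside -1 to 1 is refused whole. A call with a gripper value outside its range is refused whole. The fingers move at their own pace and stop on an object; "force" is the grip in N (left out, the last holds). Time passes only in rows, so rows that repeat a pose let the fingers close. It gives the time, the measured TCP pose, the force and the opening at its end, in the units of the state.
- robot.read_state(): the state, without advancing time (a new reading comes with each control period).
- robot.read_camera(name): name is "side" or "top"; returns (picture, depth): 420x560x3 uint8, blue, green, red; 420x560 float32, m along the optical axis (not along the pixel's ray), 0 where there is no reading.
- robot.get_calibration(name): a dict with "fx", "fy", "cx", "cy" (pixels), "k1" (the pictures are not rectified: a ray, as slopes to the right and down, at radius r is drawn at 1 + k1 r^2 times it, then the intrinsics apply), "eye" and "attitude" of the camera in the world. Camera axes: x right, y down, z forward; pixel columns grow to the right and rows downward; lengths in m; the calibration is good to about 2 mm. A picture is of the moment at which its call begins. get_calibration takes no time and is no camera call.
- robot.close_job(): hands the job in, once; it reports no verdict.
The state is a dict: "t": time; "q": joint angles; "dq": joint speeds; "joint_torque": joint torques, N m; "tool_pos": TCP position; "orientation": TCP orientation; "force": force on the tool from outside, world axes, zero at the start; "wrist_torque": the same for the moment, N m; "opening": finger opening in m.
Only numpy, scipy, OpenCV 4.12 (cv2) and the standard library are available. Lean on these libraries where they do the work, as an engineer would, in place of code of your own. Each camera call takes 0.05 s, during which the arm holds its last target.

## Working session

There is one attempt and no reset: what is moved stays moved. The work goes in short steps, Python scripts to look and compute and a tool call to move; the robot and the scene stay as the last step left them, time stands still between calls to the robot, and variables do not carry over. Pictures are saved under pics/ and viewed, and the job is handed in when it is done.

Besides the shell and the picture viewer there is one more tool, called after "Request:" by a JSON object that holds its "method" and its "body". drive_tool: Moves the arm, as the interface text tells. Its arguments: {"type":"object","properties":{"steps":{"type":"array"},"force":{"type":"number"}},"required":["steps"]}

```bash
ls; mkdir -p pics
cat > h.py <<'E'
from plant import robot
import numpy as np, cv2
from scipy.spatial.transform import Rotation as R
def snap(n,tag):
    p,d=robot.read_camera(n); cv2.imwrite(f'pics/{tag}.png',p); np.save(f'pics/{tag}.npy',d); return p,d
def att(c):
    a=np.array(c['attitude'],float)
    return a if a.shape==(3,3) else R.from_rotvec(a).as_matrix()
def w(n,u,v,z):
    c=robot.get_calibration(n); K=np.array([[c['fx'],0,c['cx']],[0,c['fy'],c['cy']],[0,0,1.]])
    u=np.atleast_1d(u).astype(float);v=np.atleast_1d(v).astype(float)
    s=cv2.undistortPoints(np.stack([u,v],-1)[:,None],K,np.array([c['k1'],0,0,0.]))[:,0]
    P=np.c_[s,np.ones(len(s))]*np.atleast_1d(z)[:,None]
    return P@att(c).T+np.array(c['eye'])
def crop(tag,x0,y0,x1,y1,f,out):
    p=cv2.imread(f'pics/{tag}.png')[y0:y1,x0:x1]; cv2.imwrite(f'pics/{out}.png',cv2.resize(p,None,fx=f,fy=f,interpolation=cv2.INTER_CUBIC))
E
python3 - <<'E'
from h import *
for n in('top','side'):
    snap(n,n+'0'); print(robot.get_calibration(n))
print(robot.read_state(), robot.pinch_z)
E
```

```text
pics
{'fx': 533.5570568387805, 'fy': 533.5570568387805, 'cx': 281.47242830118154, 'cy': 211.08369736982502, 'k1': -0.20628199954457896, 'eye': array([0.29675516, 0.00746496, 1.64852704]), 'attitude': array([-2.12010045,  2.16007566, -0.17753626])}
{'fx': 437.3160448790674, 'fy': 437.3160448790674, 'cx': 284.83558856390033, 'cy': 215.25499887864584, 'k1': -0.11297409428408137, 'eye': array([ 0.26555493, -0.89246029,  0.82324345]), 'attitude': array([-2.18448628,  0.29538738, -0.17710346])}
{'t': 0.1, 'q': array([ 1.23960484e+00,  1.31102090e-01,  1.48917673e+00, -1.84057384e-05,
        1.52300848e+00, -8.53642857e-02]), 'dq': array([-0.00048516,  0.00032953, -0.00050129,  0.00022999,  0.0005639 ,
        0.00214793]), 'joint_torque': array([ 7.86134660e-04, -5.61340964e+01, -4.93094230e+01,  7.69812497e-02,
        2.92516494e-02, -1.24365956e-04]), 'tool_pos': array([0.14579671, 0.58143776, 0.19477908]), 'orientation': array([-3.85130618e-01, -3.11756049e+00,  2.61010172e-03]), 'force': array([-0.44103068, -1.08709013,  0.1639983 ]), 'wrist_torque': array([-0.01787819, -0.00300734, -0.06277974]), 'opening': 0.09314686698237866} -0.0188
```

View pics/top0.png

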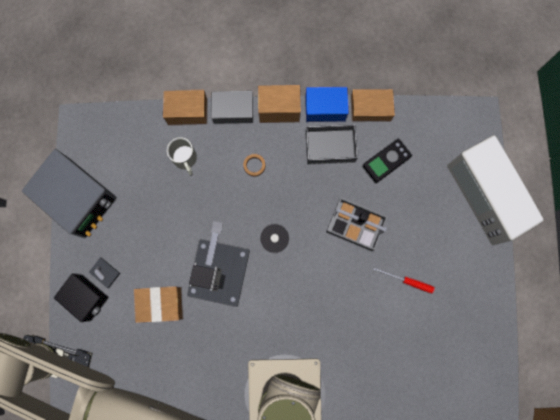

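View pics/side0.png

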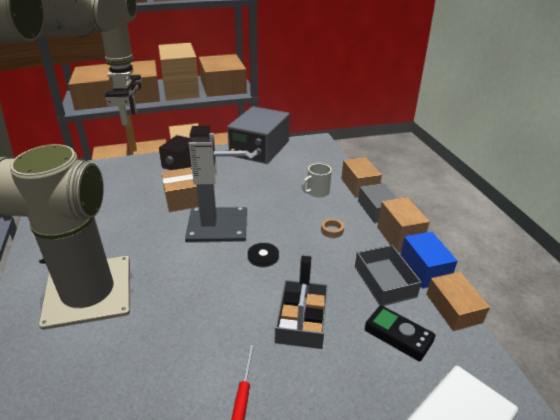

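The top picture shows the crate with its hanger near (357,222). The scale column is near (206,277), with its arm running to the hook near (216,228). The side picture shows the grip near (305,270) and the hook near (255,153).

Run:
```python
from h import *
crop('top0',180,210,260,310,6,'c1'); crop('top0',315,190,400,260,8,'c2')
crop('side0',170,120,280,250,5,'c3')
```

```text
(no output)
```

View pics/c1.png

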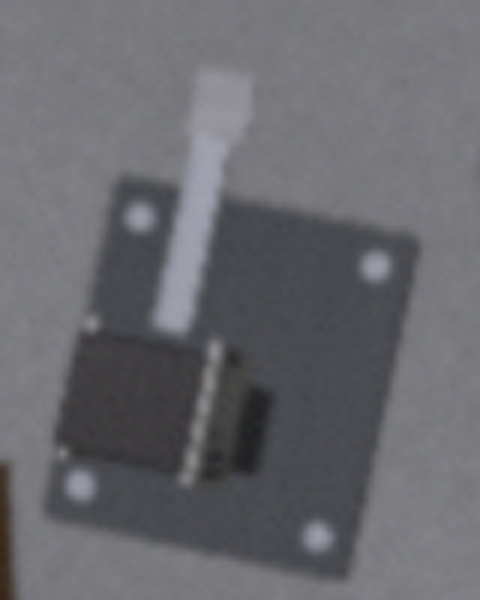

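View pics/c2.png

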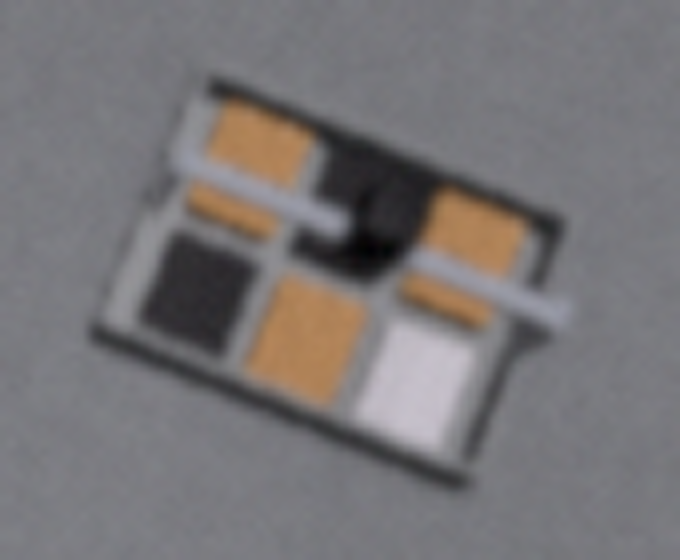

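View pics/c3.png

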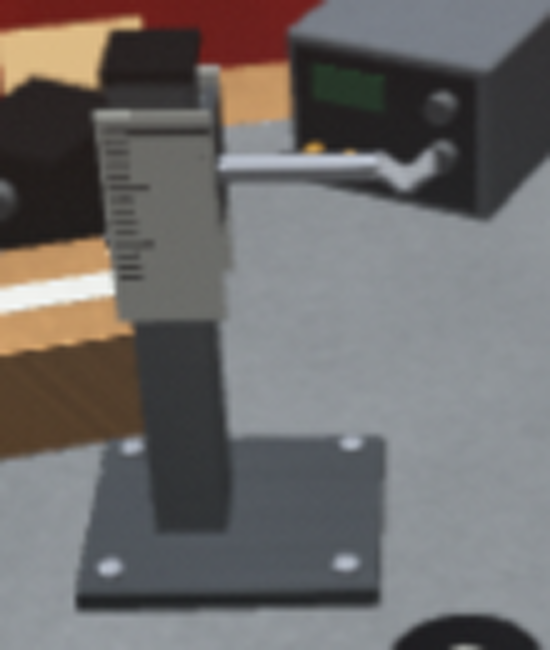

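```bash
cat >> h.py <<'E'
def plane(n,uv,z):
    uv=np.atleast_2d(uv).astype(float)
    e=np.array(robot.get_calibration(n)['eye']); d=w(n,uv[:,0],uv[:,1],np.ones(len(uv)))-e
    return e+d*((z-e[2])/d[:,2])[:,None]
def proj(n,P):
    c=robot.get_calibration(n); A=att(c); K=np.array([[c['fx'],0,c['cx']],[0,c['fy'],c['cy']],[0,0,1.]])
    rv=cv2.Rodrigues(A.T)[0]; t=-A.T@np.array(c['eye'])
    return cv2.projectPoints(np.atleast_2d(P).astype(float),rv,t,K,np.array([c['k1'],0,0,0.]))[0][:,0]
E
python3 - <<'E'
from h import *
np.set_printoptions(precision=4,suppress=True)
def c(o,f,pts): return (np.array(pts)+0.5)/f-0.5+np.array(o)
F=plane('top',c((180,210),6,[(118,178),(418,238),(348,580),(45,516)]),.016)
print(F, F.mean(0))
print('yaw', [np.degrees(np.arctan2(*(b-a)[[1,0]])) for a,b in ((F[0],F[3]),(F[1],F[2]),(F[1],F[0]),(F[2],F[3]))],np.linalg.norm(F-np.roll(F,1,0),axis=1))
S=plane('top',c((180,210),6,[(139,217),(375,266),(317,537),(80,486)]),.017); print(S.mean(0))
a=F.mean(0); yawx=np.arctan2(*((F[3]+F[2]-F[0]-F[1])[[1,0]])); print('yawx',np.degrees(yawx))
ux=np.array([np.cos(yawx),np.sin(yawx)]); print('seat from foot',a[:2]-.11*ux,S.mean(0)[:2]-.11*ux)
H=plane('top',c((180,210),6,[(198,68),(253,75),(245,143),(190,133)]),.257); print(H,H.mean(0))
C=plane('top',c((180,210),6,[(93,325),(215,343),(187,484),(62,455)]),.325);print('col',C.mean(0),C.mean(0)[:2]-.135*ux)
B=plane('top',c((315,190),8,[(185,162),(565,312)]),.133);print('bar',B,B.mean(0),np.linalg.norm(B[1]-B[0]),np.degrees(np.arctan2(*(B[0]-B[1])[[1,0]])))
D=np.load('pics/top0.npy'); 
for u,v in((361,215),(362,217),(363,214),(364,212),(340,212),(375,227)): print(u,v,w('top',u,v,D[v,u]))
# side: dist
D=np.load('pics/side0.npy')
for u,v in((251,157),(305,262),(305,270),(306,259)): print(u,v,w('side',u,v,D[v,u]))
E
```

```text
[[0.4774 0.2521 0.016 ]
 [0.444  0.0976 0.016 ]
 [0.2707 0.1353 0.016 ]
 [0.3046 0.2899 0.016 ]] [0.3741 0.1937 0.016 ]
yaw [np.float64(167.67181874133553), np.float64(167.7492123265164), np.float64(77.8070316148783), np.float64(77.62012249084206)] [0.1768 0.158  0.1774 0.1583]
[0.3748 0.1958 0.017 ]
yawx 167.71057188962018
seat from foot [0.4816 0.1703] [0.4823 0.1723]
[[0.4988 0.1806 0.257 ]
 [0.4953 0.1563 0.257 ]
 [0.4653 0.1599 0.257 ]
 [0.4701 0.1842 0.257 ]] [0.4824 0.1702 0.257 ]
col [0.3499 0.197  0.325 ] [0.4818 0.1682]
bar [[ 0.5426 -0.165   0.133 ]
 [ 0.4852 -0.3012  0.133 ]] [ 0.5139 -0.2331  0.133 ] 0.14776858535096654 67.15920754539611
361 215 [[ 0.5178 -0.2234  0.1885]]
362 217 [[ 0.5099 -0.2236  0.2034]]
363 214 [[ 0.519  -0.2276  0.198 ]]
364 212 [[ 0.5254 -0.2315  0.1928]]
340 212 [[ 0.5361 -0.1714  0.1332]]
375 227 [[ 0.5028 -0.2893  0.0364]]
251 157 [[0.4811 0.1608 0.2424]]
305 262 [[ 0.5093 -0.2406  0.1974]]
305 270 [[ 0.5094 -0.2434  0.1767]]
306 259 [[ 0.5142 -0.2325  0.1978]]
```

Run:
```python
from h import *
crop('side0',265,245,340,350,6,'c4');crop('side0',235,140,270,170,16,'c5')
```

```text
(no output)
```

View pics/c4.png

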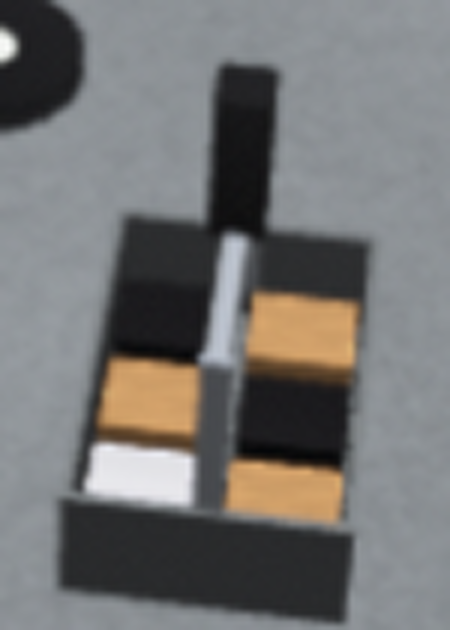

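View pics/c5.png

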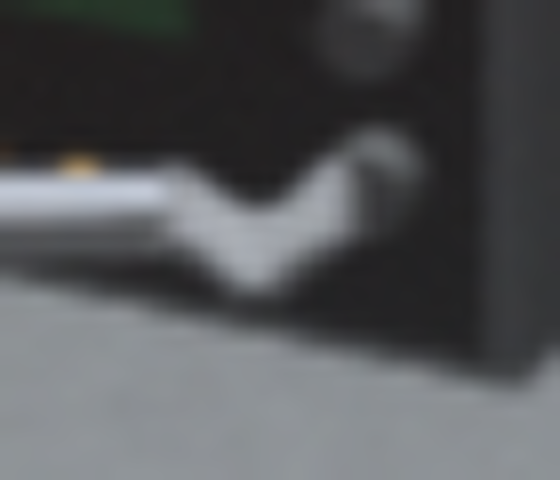

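```bash
cat >> h.py <<'E'
def mv(*targets):
    s=robot.read_state(); A=R.from_rotvec(s['orientation']).as_matrix(); p=np.array(s['tool_pos'])
    print('t',round(s['t'],2),'p',p.round(4),'tooly deg',np.degrees(np.arctan2(A[1,1],A[0,1])).round(2),'tilt',A[:,2].round(4),'F',np.array(s['force']).round(2),'T',np.array(s['wrist_torque']).round(2),'open',round(s['opening'],4))
    for t in targets: print(t,'->',(A.T@(np.array(t)-p)/.3).round(4))
E
python3 - <<'E'
from h import *
c=lambda o,f,pts:(np.array(pts)+0.5)/f-0.5+np.array(o)
T=plane('side',c((265,245),6,[(222,65),(278,70),(274,105),(217,97)]),.2);print(T,T.mean(0))
B=plane('side',c((265,245),6,[(237,237),(217,357)]),.134);print('bar',B)
H=plane('side',c((235,140),16,[(258,205)]),.243);print('V bottom', H, proj('side',[[.482,.170,.243]]))
b=np.array([.5139,-.2331,.0]);
mv((.146,.582,.40),(.42,.40,.40),(.514,-.233,.40),(.514,-.233,.147))
E
```

```text
[[ 0.50768648 -0.22131466  0.2       ]
 [ 0.52634139 -0.22905138  0.2       ]
 [ 0.51897278 -0.24642613  0.2       ]
 [ 0.50074077 -0.23723523  0.2       ]] [ 0.51343536 -0.23350685  0.2       ]
bar [[ 0.50943792 -0.24329156  0.134     ]
 [ 0.48436299 -0.29793876  0.134     ]]
V bottom [[0.48581426 0.18692065 0.243     ]] [[250.60920708 155.26373811]]
t 0.1 p [0.1458 0.5814 0.1948] tooly deg 75.92 tilt [-5.0e-04 -1.6e-03 -1.0e+00] F [-0.44 -1.09  0.16] T [-0.02 -0.   -0.06] open 0.0931
(0.146, 0.582, 0.4) -> [-1.000e-04  8.000e-04 -6.841e-01]
(0.42, 0.4, 0.4) -> [-1.0336 -0.3653 -0.6836]
(0.514, -0.233, 0.4) -> [-1.851  -2.3356 -0.6804]
(0.514, -0.233, 0.147) -> [-1.8511 -2.3342  0.163 ]
```

Request:
{"method": "drive_tool", "body": {"steps": [{"jaw": 1,"tz": -0.17},{"jaw": 1,"tz": -0.34},{"jaw": 1,"tz": -0.5},{"jaw": 1,"tz": -0.68},{"jaw": 1,"tx": -0.16,"ty": -0.06,"tz": -0.68},{"jaw": 1,"tx": -0.32,"ty": -0.12,"tz": -0.68},{"jaw": 1,"tx": -0.48,"ty": -0.18,"tz": -0.68},{"jaw": 1,"tx": -0.64,"ty": -0.23,"tz": -0.68},{"jaw": 1,"tx": -0.8,"ty": -0.29,"tz": -0.68},{"jaw": 1,"tx": -0.95,"ty": -0.35,"tz": -0.68},{"jaw": 1,"tx": -0.95,"ty": -0.35,"tz": -0.68}]}}

```text
schema error: expected keys jaw, tx, ty, tz, turn
```

```bash
python3 -c "
from h import *
mv((.514,-.233,.40),(.514,-.233,.25))"
```

```text
t 0.1 p [0.1458 0.5814 0.1948] tooly deg 75.92 tilt [-5.0e-04 -1.6e-03 -1.0e+00] F [-0.44 -1.09  0.16] T [-0.02 -0.   -0.06] open 0.0931
(0.514, -0.233, 0.4) -> [-1.851  -2.3356 -0.6804]
(0.514, -0.233, 0.25) -> [-1.8511 -2.3348 -0.1804]
```

Request:
{"method": "drive_tool", "body": {"steps": [{"jaw": 1,"tx": 0,"ty": 0,"tz": -0.17,"turn": 0},{"jaw": 1,"tx": 0,"ty": 0,"tz": -0.34,"turn": 0},{"jaw": 1,"tx": 0,"ty": 0,"tz": -0.5,"turn": 0},{"jaw": 1,"tx": 0,"ty": 0,"tz": -0.68,"turn": 0},{"jaw": 1,"tx": -0.16,"ty": -0.06,"tz": -0.68,"turn": 0},{"jaw": 1,"tx": -0.32,"ty": -0.12,"tz": -0.68,"turn": 0},{"jaw": 1,"tx": -0.48,"ty": -0.18,"tz": -0.68,"turn": 0},{"jaw": 1,"tx": -0.64,"ty": -0.23,"tz": -0.68,"turn": 0},{"jaw": 1,"tx": -0.8,"ty": -0.29,"tz": -0.68,"turn": 0},{"jaw": 1,"tx": -0.95,"ty": -0.35,"tz": -0.68,"turn": 0},{"jaw": 1,"tx": -0.95,"ty": -0.35,"tz": -0.68,"turn": 0}]}}

```text
t: 1.2
tool_pos: [0.4009, 0.407, 0.3986]
orientation: [0.395, 3.116, -0.004]
force: [-0.1, 0.1, 0.4]
opening: 0.0931
```

```bash
python3 -c "
from h import *
mv((.46,.1,.40),(.514,-.233,.40),(.514,-.233,.25))"
```

```text
t 1.2 p [0.4009 0.407  0.3986] tooly deg 75.56 tilt [-1.0e-04 -2.4e-03 -1.0e+00] F [-0.1   0.13  0.38] T [ 0.03  0.01 -0.  ] open 0.0931
(0.46, 0.1, 0.4) -> [-0.4459 -0.9419 -0.0022]
(0.514, -0.233, 0.4) -> [-8.970e-01 -1.972e+00  4.000e-04]
(0.514, -0.233, 0.25) -> [-0.8967 -1.9708  0.5004]
```

Request:
{"method": "drive_tool", "body": {"steps": [{"jaw": 1,"tx": -0.07,"ty": -0.14,"tz": 0,"turn": 0},{"jaw": 1,"tx": -0.14,"ty": -0.28,"tz": 0,"turn": 0},{"jaw": 1,"tx": -0.2,"ty": -0.42,"tz": 0,"turn": 0},{"jaw": 1,"tx": -0.26,"ty": -0.56,"tz": 0,"turn": 0},{"jaw": 1,"tx": -0.33,"ty": -0.7,"tz": 0,"turn": 0},{"jaw": 1,"tx": -0.4,"ty": -0.85,"tz": 0,"turn": 0.02},{"jaw": 1,"tx": -0.46,"ty": -0.98,"tz": 0,"turn": 0.047}]}}

```text
t: 1.9
tool_pos: [0.4589, 0.0906, 0.3995]
orientation: [-0.617, -3.08, -0.0]
force: [-0.3, 0.1, 0.2]
opening: 0.0933
```

```bash
python3 -c "
from h import *
mv((.5137,-.2333,.40),(.5137,-.2333,.25))"
```

```text
t 1.9 p [0.4589 0.0906 0.3995] tooly deg 67.33 tilt [-2.e-04  1.e-04 -1.e+00] F [-0.27  0.11  0.22] T [-0.03 -0.02  0.01] open 0.0933
(0.5137, -0.2333, 0.4) -> [-0.5847 -0.9257 -0.0016]
(0.5137, -0.2333, 0.25) -> [-0.5848 -0.9257  0.4984]
```

Request:
{"method": "drive_tool", "body": {"steps": [{"jaw": 1,"tx": -0.08,"ty": -0.13,"tz": 0,"turn": 0},{"jaw": 1,"tx": -0.16,"ty": -0.25,"tz": 0,"turn": 0},{"jaw": 1,"tx": -0.24,"ty": -0.38,"tz": 0,"turn": 0},{"jaw": 1,"tx": -0.32,"ty": -0.5,"tz": 0,"turn": 0},{"jaw": 1,"tx": -0.4,"ty": -0.63,"tz": 0,"turn": 0},{"jaw": 1,"tx": -0.48,"ty": -0.75,"tz": 0.1,"turn": 0},{"jaw": 1,"tx": -0.57,"ty": -0.88,"tz": 0.2,"turn": 0},{"jaw": 1,"tx": -0.57,"ty": -0.88,"tz": 0.3,"turn": 0},{"jaw": 1,"tx": -0.57,"ty": -0.88,"tz": 0.4,"turn": 0},{"jaw": 1,"tx": -0.57,"ty": -0.88,"tz": 0.4,"turn": 0},{"jaw": 1,"tx": -0.57,"ty": -0.88,"tz": 0.4,"turn": 0}]}}

```text
t: 3.0
tool_pos: [0.5157, -0.2165, 0.2799]
orientation: [-0.613, -3.08, -0.001]
force: [0.4, 0.6, 0.4]
opening: 0.0929
```

```bash
python3 -c "
from h import *
mv((.5137,-.2333,.25),(.5137,-.2333,.147))"
```

```text
t 3.0 p [ 0.5157 -0.2165  0.2799] tooly deg 67.49 tilt [-1.1e-03  8.0e-04 -1.0e+00] F [0.35 0.62 0.41] T [0.03 0.01 0.01] open 0.0929
(0.5137, -0.2333, 0.25) -> [-0.0153 -0.0542  0.0997]
(0.5137, -0.2333, 0.147) -> [-0.0157 -0.0543  0.443 ]
```

Request:
{"method": "drive_tool", "body": {"steps": [{"jaw": 1,"tx": -0.0155,"ty": -0.054,"tz": 0,"turn": 0.001},{"jaw": 1,"tx": -0.0155,"ty": -0.054,"tz": 0.1,"turn": 0.001},{"jaw": 1,"tx": -0.0155,"ty": -0.054,"tz": 0.2,"turn": 0.001},{"jaw": 1,"tx": -0.0155,"ty": -0.054,"tz": 0.3,"turn": 0.001},{"jaw": 1,"tx": -0.0155,"ty": -0.054,"tz": 0.38,"turn": 0.001},{"jaw": 1,"tx": -0.0155,"ty": -0.054,"tz": 0.435,"turn": 0.001},{"jaw": 1,"tx": -0.0155,"ty": -0.054,"tz": 0.435,"turn": 0.001},{"jaw": 1,"tx": -0.0155,"ty": -0.054,"tz": 0.435,"turn": 0.001}]}}

```text
t: 3.8
tool_pos: [0.515, -0.2349, 0.1514]
orientation: [0.618, 3.078, -0.001]
force: [-0.3, -0.6, 1.1]
opening: 0.093
```

```bash
python3 -c "
from h import *
mv((.5137,-.2333,.148))
snap('side','s1');crop('s1',250,200,370,350,4,'s1c')"
```

```text
t 3.8 p [ 0.515  -0.2349  0.1514] tooly deg 67.28 tilt [ 0.0022 -0.0014 -1.    ] F [-0.3  -0.62  1.08] T [-0.03 -0.04  0.03] open 0.093
(0.5137, -0.2333, 0.148) -> [0.0061 0.0033 0.0114]
```

View pics/s1c.png

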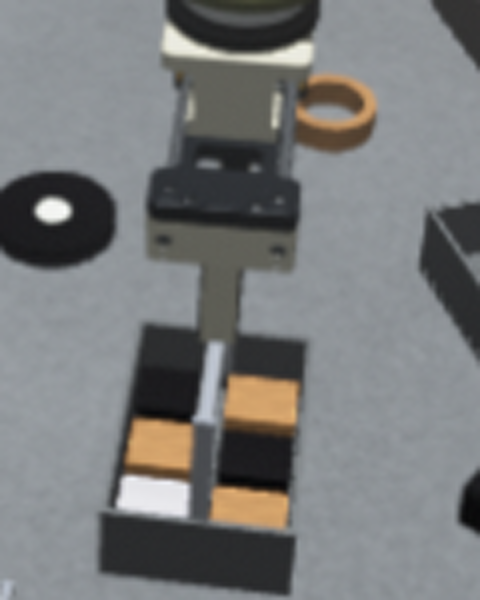

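The near finger stands over the bar, in line with it at about (215,340) in the crop. I'll correct by a couple of mm and close.

Request:
{"method": "drive_tool", "body": {"steps": [{"jaw": 1,"tx": 0.005,"ty": 0.003,"tz": 0.01,"turn": 0},{"jaw": 0,"tx": 0.005,"ty": 0.003,"tz": 0.01,"turn": 0},{"jaw": 0,"tx": 0.005,"ty": 0.003,"tz": 0.01,"turn": 0},{"jaw": 0,"tx": 0.005,"ty": 0.003,"tz": 0.01,"turn": 0},{"jaw": 0,"tx": 0.005,"ty": 0.003,"tz": 0.01,"turn": 0},{"jaw": 0,"tx": 0.005,"ty": 0.003,"tz": 0.01,"turn": 0},{"jaw": 0,"tx": 0.005,"ty": 0.003,"tz": 0.01,"turn": 0},{"jaw": 0,"tx": 0.005,"ty": 0.003,"tz": 0.01,"turn": 0},{"jaw": 0,"tx": 0.005,"ty": 0.003,"tz": 0.01,"turn": 0},{"jaw": 0,"tx": 0.005,"ty": 0.003,"tz": 0.01,"turn": 0}], "force": 30}}

```text
t: 4.85
tool_pos: [0.513, -0.2326, 0.1463]
orientation: [0.619, 3.08, 0.0]
force: [0.9, 3.3, 2.5]
opening: 0.0257
```

```bash
python3 -c "
from h import *
mv((.5137,-.2333,.25))"
```

```text
t 4.85 p [ 0.513  -0.2326  0.1463] tooly deg 67.28 tilt [ 1.e-04  2.e-04 -1.e+00] F [0.88 3.3  2.48] T [ 0.54 -0.16 -0.03] open 0.0257
(0.5137, -0.2333, 0.25) -> [-0.003  -0.0012 -0.3457]
```

Request:
{"method": "drive_tool", "body": {"steps": [{"jaw": 0,"tx": 0,"ty": 0,"tz": 0,"turn": 0},{"jaw": 0,"tx": 0,"ty": 0,"tz": 0,"turn": 0},{"jaw": 0,"tx": 0,"ty": 0,"tz": 0,"turn": 0},{"jaw": 0,"tx": 0,"ty": 0,"tz": 0,"turn": 0},{"jaw": 0,"tx": 0,"ty": 0,"tz": 0,"turn": 0}]}}

```text
t: 5.35
tool_pos: [0.5127, -0.2326, 0.1459]
orientation: [-0.619, -3.079, -0.0]
force: [-0.6, 0.1, -4.7]
opening: 0.0215
```

```bash
python3 -c "
from h import *
mv((.5137,-.2333,.25))"
```

```text
t 5.35 p [ 0.5127 -0.2326  0.1459] tooly deg 67.27 tilt [-7.e-04  3.e-04 -1.e+00] F [-0.62  0.09 -4.65] T [-0.05  0.02 -0.01] open 0.0215
(0.5137, -0.2333, 0.25) -> [-0.0038 -0.0007 -0.3472]
```

Request:
{"method": "drive_tool", "body": {"steps": [{"jaw": 0,"tx": 0,"ty": 0,"tz": -0.01,"turn": 0},{"jaw": 0,"tx": 0,"ty": 0,"tz": -0.03,"turn": 0},{"jaw": 0,"tx": 0,"ty": 0,"tz": -0.06,"turn": 0},{"jaw": 0,"tx": 0,"ty": 0,"tz": -0.11,"turn": 0},{"jaw": 0,"tx": 0,"ty": 0,"tz": -0.17,"turn": 0},{"jaw": 0,"tx": 0,"ty": 0,"tz": -0.25,"turn": 0},{"jaw": 0,"tx": 0,"ty": 0,"tz": -0.35,"turn": 0},{"jaw": 0,"tx": 0,"ty": 0,"tz": -0.45,"turn": 0},{"jaw": 0,"tx": 0,"ty": 0,"tz": -0.53,"turn": 0},{"jaw": 0,"tx": 0,"ty": 0,"tz": -0.56,"turn": 0},{"jaw": 0,"tx": 0,"ty": 0,"tz": -0.56,"turn": 0},{"jaw": 0,"tx": 0,"ty": 0,"tz": -0.56,"turn": 0}]}}

```text
t: 6.55
tool_pos: [0.5127, -0.2325, 0.3133]
orientation: [-0.619, -3.079, -0.001]
force: [-0.4, 0.9, -5.5]
opening: 0.0217
```

```bash
python3 -c "
from h import *
snap('side','s2');mv((.58,-.04,.31),(.58,.149,.31));crop('s2',220,120,380,290,3.5,'s2c')"
```

```text
t 6.6 p [ 0.5124 -0.2324  0.3125] tooly deg 67.27 tilt [-0.0022  0.0012 -1.    ] F [-0.09  0.28 -4.82] T [ 0.03 -0.03  0.02] open 0.0219
(0.58, -0.04, 0.31) -> [0.0398 0.6785 0.0088]
(0.58, 0.149, 0.31) -> [0.2832 1.2596 0.0095]
```

View pics/s2c.png

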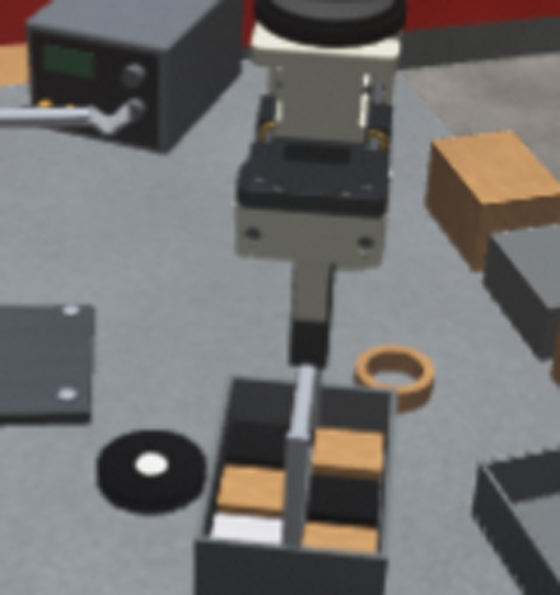

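Run:
```python
from h import *
D=np.load('pics/side0.npy')
D=np.load('pics/s2.npy'); p=cv2.imread('pics/s2.png')
for u in (304,306,308):
  for v in range(196,248,4): print(u,v,w('side',u,v,D[v,u])[0].round(4),p[v,u])
g=np.array([.5124,-.2324,0]); by=np.array([np.cos(np.radians(67.3)),np.sin(np.radians(67.3)),0])
for n,P in(('tip near',g-by*.011+[0,0,.3125]),('bar near face',g-by*.011+[0,0,.3125-.016]),('bar end',g-by*.074+[0,0,.3015])): 
  q=proj('side',P)[0];print(n,q,(q-[220,120])*3.5)
snap('top','t2');crop('t2',300,160,420,280,5,'t2c')
```

```text
304 196 [ 0.4932 -0.2566  0.3785] [ 98 101 100]
304 200 [ 0.4942 -0.255   0.3684] [87 92 91]
304 204 [ 0.4945 -0.2553  0.3595] [87 93 92]
304 208 [ 0.4959 -0.2528  0.3484] [85 90 90]
304 212 [ 0.5006 -0.241   0.3301] [41 41 41]
304 216 [ 0.5009 -0.2414  0.3207] [36 35 36]
304 220 [ 0.5017 -0.2405  0.3101] [33 32 33]
304 224 [ 0.5019 -0.2411  0.3007] [84 81 79]
304 228 [ 0.6333  0.1188 -0.0038] [134 131 127]
304 232 [ 0.495  -0.2628  0.2984] [140 134 131]
304 236 [ 0.4911 -0.2748  0.2986] [162 155 152]
304 240 [ 0.4865 -0.2886  0.3004] [190 182 176]
304 244 [ 0.4831 -0.2993  0.3   ] [180 170 164]
306 196 [ 0.4975 -0.2557  0.3773] [87 95 94]
306 200 [ 0.4973 -0.2574  0.3695] [88 96 96]
306 204 [ 0.4987 -0.2549  0.3585] [88 96 96]
306 208 [ 0.4989 -0.2555  0.3498] [89 96 95]
306 212 [ 0.5043 -0.242   0.3301] [39 40 40]
306 216 [ 0.5046 -0.2426  0.3208] [33 33 33]
306 220 [ 0.5059 -0.2404  0.3093] [33 32 33]
306 224 [ 0.5058 -0.242   0.3006] [124 118 114]
306 228 [ 0.5023 -0.2528  0.2993] [196 187 181]
306 232 [ 0.4977 -0.2666  0.3008] [201 191 185]
306 236 [ 0.4949 -0.2756  0.2984] [203
[... 207 characters left out ...]
.5016 -0.2576  0.3599] [88 95 95]
308 208 [ 0.5024 -0.2569  0.35  ] [89 96 96]
308 212 [ 0.5083 -0.2424  0.3297] [42 42 43]
308 216 [ 0.5083 -0.2438  0.3211] [34 33 34]
308 220 [ 0.5084 -0.2451  0.3122] [33 32 33]
308 224 [ 0.5096 -0.2433  0.3008] [127 120 115]
308 228 [ 0.5064 -0.2531  0.2987] [194 185 180]
308 232 [ 0.5023 -0.2654  0.299 ] [180 171 166]
308 236 [ 0.4992 -0.275   0.2971] [148 141 138]
308 240 [ 0.5406 -0.1674  0.1935] [119 114 111]
308 244 [ 0.5421 -0.1649  0.1794] [119 112 108]
tip near [307.50339112 219.15618633] [306.26186892 347.04665217]
bar near face [307.10209861 225.62053168] [304.85734512 369.67186087]
bar end [304.65350417 243.75796792] [296.28726459 433.15288771]
```

View pics/t2c.png

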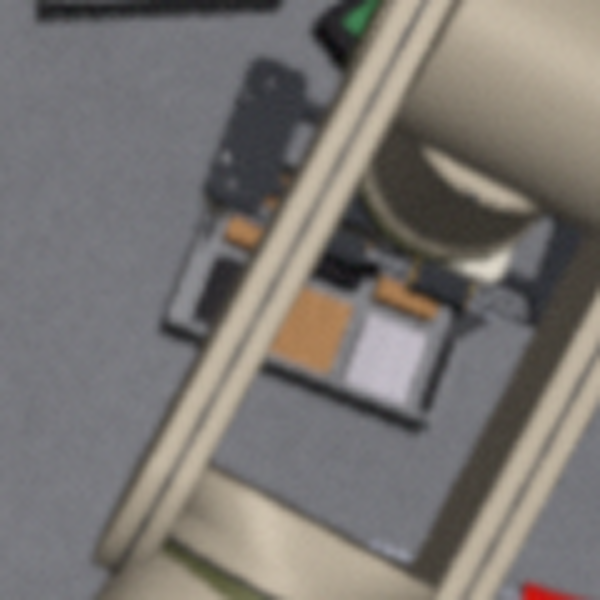

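Request:
{"method": "drive_tool", "body": {"steps": [{"jaw": 0,"tx": 0,"ty": 0.03,"tz": 0,"turn": 0},{"jaw": 0,"tx": 0.01,"ty": 0.09,"tz": 0,"turn": 0},{"jaw": 0,"tx": 0.02,"ty": 0.18,"tz": 0,"turn": 0},{"jaw": 0,"tx": 0.02,"ty": 0.28,"tz": 0,"turn": -0.01},{"jaw": 0,"tx": 0.03,"ty": 0.38,"tz": 0,"turn": -0.02},{"jaw": 0,"tx": 0.03,"ty": 0.48,"tz": 0,"turn": -0.03},{"jaw": 0,"tx": 0.04,"ty": 0.57,"tz": 0,"turn": -0.045},{"jaw": 0,"tx": 0.04,"ty": 0.64,"tz": 0,"turn": -0.055},{"jaw": 0,"tx": 0.04,"ty": 0.67,"tz": 0,"turn": -0.058},{"jaw": 0,"tx": 0.04,"ty": 0.68,"tz": 0,"turn": -0.058},{"jaw": 0,"tx": 0.04,"ty": 0.68,"tz": 0,"turn": -0.058}]}}

```text
t: 7.75
tool_pos: [0.5805, -0.04, 0.3138]
orientation: [-0.337, -3.123, 0.0]
force: [-0.0, -0.2, -3.5]
opening: 0.0217
```

```bash
python3 -c "
from h import *
mv((.58,.149,.31))"
```

```text
t 7.75 p [ 0.5805 -0.04    0.3138] tooly deg 77.69 tilt [-8.e-04 -2.e-04 -1.e+00] F [-0.04 -0.2  -3.49] T [-0.09  0.    0.04] open 0.0217
(0.58, 0.149, 0.31) -> [0.136  0.6152 0.0125]
```

Request:
{"method": "drive_tool", "body": {"steps": [{"jaw": 0,"tx": 0.01,"ty": 0.03,"tz": 0,"turn": 0},{"jaw": 0,"tx": 0.02,"ty": 0.09,"tz": 0,"turn": 0},{"jaw": 0,"tx": 0.04,"ty": 0.17,"tz": 0,"turn": 0},{"jaw": 0,"tx": 0.06,"ty": 0.27,"tz": 0,"turn": 0},{"jaw": 0,"tx": 0.08,"ty": 0.37,"tz": 0,"turn": 0},{"jaw": 0,"tx": 0.1,"ty": 0.47,"tz": 0,"turn": 0},{"jaw": 0,"tx": 0.12,"ty": 0.55,"tz": 0,"turn": 0},{"jaw": 0,"tx": 0.13,"ty": 0.6,"tz": 0,"turn": 0},{"jaw": 0,"tx": 0.136,"ty": 0.615,"tz": 0,"turn": 0},{"jaw": 0,"tx": 0.136,"ty": 0.615,"tz": 0,"turn": 0},{"jaw": 0,"tx": 0.136,"ty": 0.615,"tz": 0,"turn": 0},{"jaw": 0,"tx": 0.136,"ty": 0.615,"tz": 0,"turn": 0}]}}

```text
t: 8.95
tool_pos: [0.5802, 0.1479, 0.3143]
orientation: [0.338, 3.123, -0.001]
force: [0.2, -0.0, -3.9]
opening: 0.0217
```

```bash
python3 -c "
from h import *
mv((.482,.170,.30),(.482,.170,.2665))
snap('side','s3');snap('top','t3');crop('s3',140,40,360,230,3.5,'s3c');crop('t3',160,150,300,310,3.7,'t3c')"
```

```text
t 8.95 p [0.5802 0.1479 0.3143] tooly deg 77.63 tilt [ 1.e-04 -4.e-04 -1.e+00] F [ 0.25 -0.05 -3.86] T [0.03 0.04 0.  ] open 0.0217
(0.482, 0.17, 0.3) -> [0.3357 0.002  0.0476]
(0.482, 0.17, 0.2665) -> [0.3357 0.002  0.1593]
```

View pics/s3c.png

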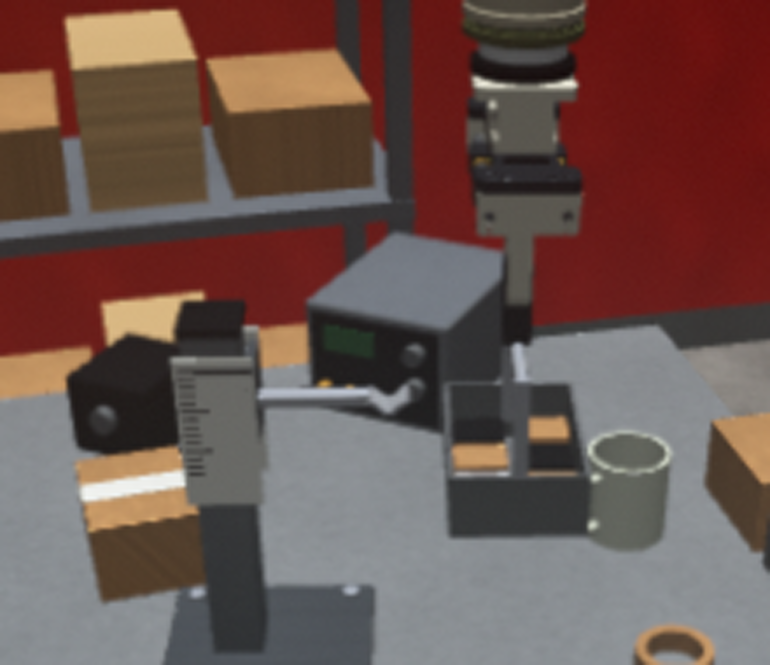

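View pics/t3c.png

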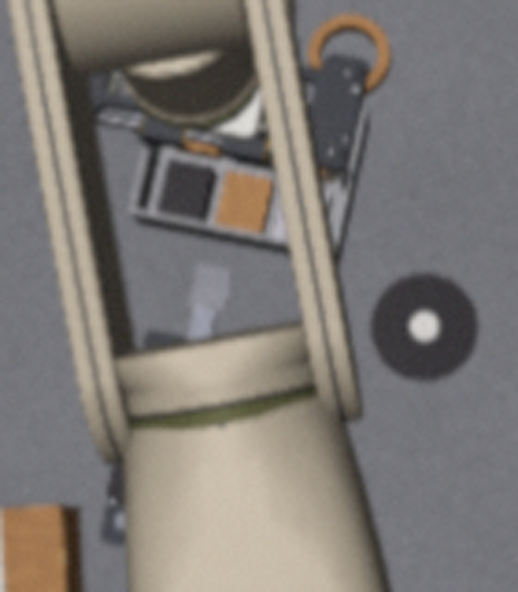

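View pics/s3.png

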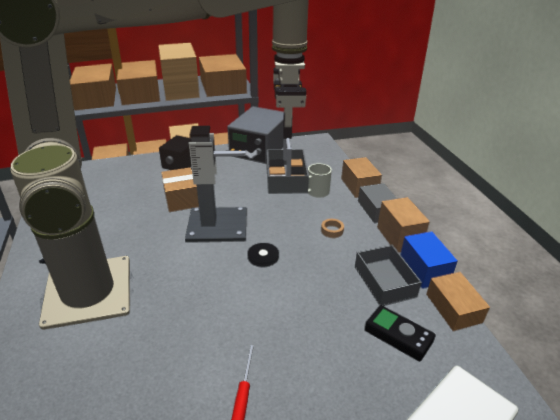

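The forearm passes well above the column (image row ~15 against ~128), and the crate is lined up with the hook. Now I'll move in over the lip.

Request:
{"method": "drive_tool", "body": {"steps": [{"jaw": 0,"tx": 0.03,"ty": 0.002,"tz": 0,"turn": 0},{"jaw": 0,"tx": 0.08,"ty": 0.002,"tz": 0.01,"turn": 0},{"jaw": 0,"tx": 0.13,"ty": 0.002,"tz": 0.02,"turn": 0},{"jaw": 0,"tx": 0.18,"ty": 0.002,"tz": 0.03,"turn": 0},{"jaw": 0,"tx": 0.23,"ty": 0.002,"tz": 0.04,"turn": 0},{"jaw": 0,"tx": 0.28,"ty": 0.002,"tz": 0.04,"turn": 0},{"jaw": 0,"tx": 0.32,"ty": 0.002,"tz": 0.04,"turn": 0},{"jaw": 0,"tx": 0.336,"ty": 0.002,"tz": 0.05,"turn": 0},{"jaw": 0,"tx": 0.336,"ty": 0.002,"tz": 0.06,"turn": 0},{"jaw": 0,"tx": 0.336,"ty": 0.002,"tz": 0.06,"turn": 0},{"jaw": 0,"tx": 0.336,"ty": 0.002,"tz": 0.06,"turn": 0}]}}

```text
t: 10.15
tool_pos: [0.482, 0.1709, 0.2959]
orientation: [-0.337, -3.123, 0.0]
force: [0.2, 0.9, -3.8]
opening: 0.0216
```

```bash
python3 -c "
from h import *
snap('side','s4');crop('s4',185,90,295,220,5,'s4c');mv((.482,.170,.2695),(.482,.170,.2665))"
```

```text
t 10.2 p [0.482  0.1709 0.296 ] tooly deg 77.7 tilt [-3.e-04 -2.e-04 -1.e+00] F [ 0.1   0.2  -3.78] T [ 0.   -0.03 -0.01] open 0.022
(0.482, 0.17, 0.2695) -> [-0.0006 -0.003   0.0883]
(0.482, 0.17, 0.2665) -> [-0.0006 -0.003   0.0983]
```

View pics/s4c.png

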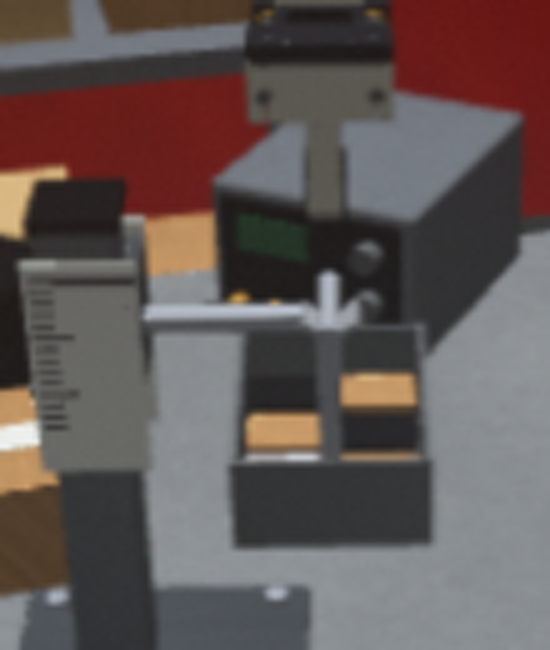

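Request:
{"method": "drive_tool", "body": {"steps": [{"jaw": 0,"tx": 0,"ty": 0,"tz": 0.02,"turn": 0},{"jaw": 0,"tx": 0,"ty": 0,"tz": 0.045,"turn": 0},{"jaw": 0,"tx": 0,"ty": 0,"tz": 0.065,"turn": 0},{"jaw": 0,"tx": 0,"ty": 0,"tz": 0.074,"turn": 0},{"jaw": 0,"tx": 0,"ty": 0,"tz": 0.078,"turn": 0},{"jaw": 0,"tx": 0,"ty": 0,"tz": 0.08,"turn": 0},{"jaw": 0,"tx": 0,"ty": 0,"tz": 0.08,"turn": 0},{"jaw": 0,"tx": 0,"ty": 0,"tz": 0.08,"turn": 0}]}}

```text
t: 11.0
tool_pos: [0.4819, 0.1712, 0.2726]
orientation: [0.336, 3.123, 0.0]
force: [-0.3, 0.5, -4.1]
opening: 0.0219
```

```bash
python3 -c "
from h import *
snap('side','s5');crop('s5',185,90,295,220,5,'s5c');mv((.482,.170,.2665))"
```

```text
t 11.05 p [0.4819 0.1712 0.2726] tooly deg 77.72 tilt [ 6.e-04  1.e-04 -1.e+00] F [ 0.06  0.42 -4.27] T [ 0.03 -0.06 -0.04] open 0.0217
(0.482, 0.17, 0.2665) -> [-0.0013 -0.0037  0.0203]
```

View pics/s5c.png

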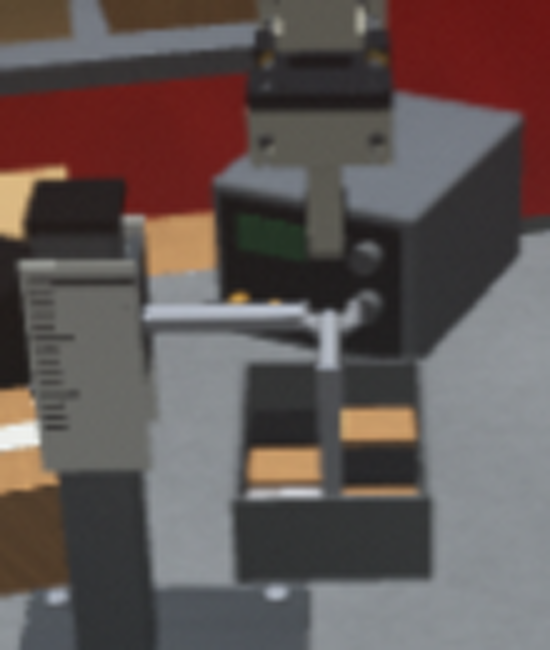

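The bar is entering the V, centred between its slopes near (330,320) in the crop. The pointer is still at zero, at row ~282. I'll lower slowly from here.

Request:
{"method": "drive_tool", "body": {"steps": [{"jaw": 0,"tx": 0,"ty": 0,"tz": 0.003,"turn": 0},{"jaw": 0,"tx": 0,"ty": 0,"tz": 0.006,"turn": 0},{"jaw": 0,"tx": 0,"ty": 0,"tz": 0.009,"turn": 0},{"jaw": 0,"tx": 0,"ty": 0,"tz": 0.012,"turn": 0},{"jaw": 0,"tx": 0,"ty": 0,"tz": 0.015,"turn": 0},{"jaw": 0,"tx": 0,"ty": 0,"tz": 0.018,"turn": 0},{"jaw": 0,"tx": 0,"ty": 0,"tz": 0.021,"turn": 0},{"jaw": 0,"tx": 0,"ty": 0,"tz": 0.024,"turn": 0},{"jaw": 0,"tx": 0,"ty": 0,"tz": 0.027,"turn": 0},{"jaw": 0,"tx": 0,"ty": 0,"tz": 0.031,"turn": 0},{"jaw": 0,"tx": 0,"ty": 0,"tz": 0.035,"turn": 0},{"jaw": 0,"tx": 0,"ty": 0,"tz": 0.039,"turn": 0}]}}

```text
t: 12.25
tool_pos: [0.4817, 0.1711, 0.2605]
orientation: [0.336, 3.123, 0.0]
force: [1.0, 0.9, -4.2]
opening: 0.0217
```

```bash
python3 -c "
from h import *
snap('side','s6');crop('s6',185,90,295,220,5,'s6c');mv((.482,.170,.2665))"
```

```text
t 12.3 p [0.4817 0.1711 0.2603] tooly deg 77.72 tilt [-1.e-04 -1.e-04 -1.e+00] F [ 0.53  0.56 -3.71] T [ 0.05 -0.16  0.03] open 0.0219
(0.482, 0.17, 0.2665) -> [-0.0018 -0.0033 -0.0208]
```

View pics/s6c.png

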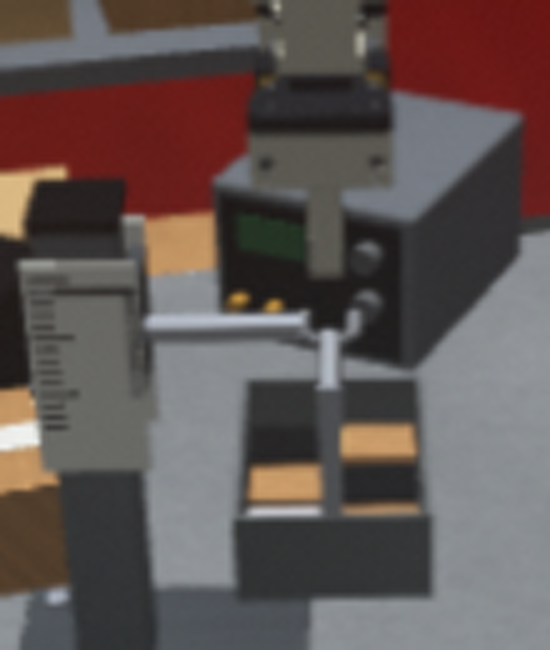

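Request:
{"method": "drive_tool", "body": {"steps": [{"jaw": 0,"tx": 0,"ty": 0,"tz": 0.003,"turn": 0},{"jaw": 0,"tx": 0,"ty": 0,"tz": 0.007,"turn": 0},{"jaw": 0,"tx": 0,"ty": 0,"tz": 0.011,"turn": 0},{"jaw": 0,"tx": 0,"ty": 0,"tz": 0.015,"turn": 0},{"jaw": 0,"tx": 0,"ty": 0,"tz": 0.019,"turn": 0},{"jaw": 0,"tx": 0,"ty": 0,"tz": 0.023,"turn": 0},{"jaw": 0,"tx": 0,"ty": 0,"tz": 0.027,"turn": 0},{"jaw": 0,"tx": 0,"ty": 0,"tz": 0.031,"turn": 0},{"jaw": 0,"tx": 0,"ty": 0,"tz": 0.035,"turn": 0},{"jaw": 0,"tx": 0,"ty": 0,"tz": 0.038,"turn": 0},{"jaw": 0,"tx": 0,"ty": 0,"tz": 0.04,"turn": 0},{"jaw": 0,"tx": 0,"ty": 0,"tz": 0.04,"turn": 0}]}}

```text
t: 13.5
tool_pos: [0.4817, 0.1711, 0.2485]
orientation: [0.336, 3.124, 0.0]
force: [0.9, 0.4, -1.2]
opening: 0.0221
```

```bash
python3 -c "
from h import *
f=[]
for i in range(4):
  robot.read_camera('side'); f.append(robot.read_state()['force'])
print(np.round(f,2),np.mean(f,0))
mv((.482,.170,.2665))"
```

```text
[[ 0.63 -0.35 -1.54]
 [-0.39 -0.39 -0.84]
 [ 0.99 -1.04 -1.71]
 [ 0.73 -0.9  -1.84]] [ 0.48866671 -0.67107942 -1.48334679]
t 13.7 p [0.4817 0.1711 0.2487] tooly deg 77.72 tilt [ 2.e-04  0.e+00 -1.e+00] F [ 0.73 -0.9  -1.84] T [-0.01 -0.01  0.05] open 0.0219
(0.482, 0.17, 0.2665) -> [-0.0016 -0.0035 -0.0595]
```

Request:
{"method": "drive_tool", "body": {"steps": [{"jaw": 0,"tx": 0,"ty": 0,"tz": 0.003,"turn": 0},{"jaw": 0,"tx": 0,"ty": 0,"tz": 0.006,"turn": 0},{"jaw": 0,"tx": 0,"ty": 0,"tz": 0.009,"turn": 0},{"jaw": 0,"tx": 0,"ty": 0,"tz": 0.012,"turn": 0},{"jaw": 0,"tx": 0,"ty": 0,"tz": 0.015,"turn": 0},{"jaw": 0,"tx": 0,"ty": 0,"tz": 0.018,"turn": 0},{"jaw": 0,"tx": 0,"ty": 0,"tz": 0.021,"turn": 0},{"jaw": 0,"tx": 0,"ty": 0,"tz": 0.024,"turn": 0},{"jaw": 0,"tx": 0,"ty": 0,"tz": 0.027,"turn": 0},{"jaw": 0,"tx": 0,"ty": 0,"tz": 0.027,"turn": 0},{"jaw": 0,"tx": 0,"ty": 0,"tz": 0.027,"turn": 0}]}}

```text
t: 14.8
tool_pos: [0.4817, 0.1711, 0.2405]
orientation: [0.336, 3.123, 0.0]
force: [0.8, -0.4, -0.9]
opening: 0.0218
```

```bash
python3 -c "
from h import *
f=[];T=[]
for i in range(20):
  robot.read_camera('side'); s=robot.read_state();f.append(s['force']);T.append(s['wrist_torque'])
print(np.mean(f,0),np.std(f,0),np.mean(T,0))
snap('side','s7');crop('s7',185,90,295,220,5,'s7c')
mv((.482,.170,.2665))"
```

```text
[ 0.93166339 -0.12918811 -0.73702577] [0.39958009 0.5226094  0.48410827] [-0.01550985 -0.17798241  0.00050214]
t 15.85 p [0.4817 0.1711 0.2404] tooly deg 77.71 tilt [-0.  0. -1.] F [ 1.55 -0.39 -0.55] T [-0.02 -0.17 -0.01] open 0.0219
(0.482, 0.17, 0.2665) -> [-0.0018 -0.0034 -0.0869]
```

View pics/s7c.png

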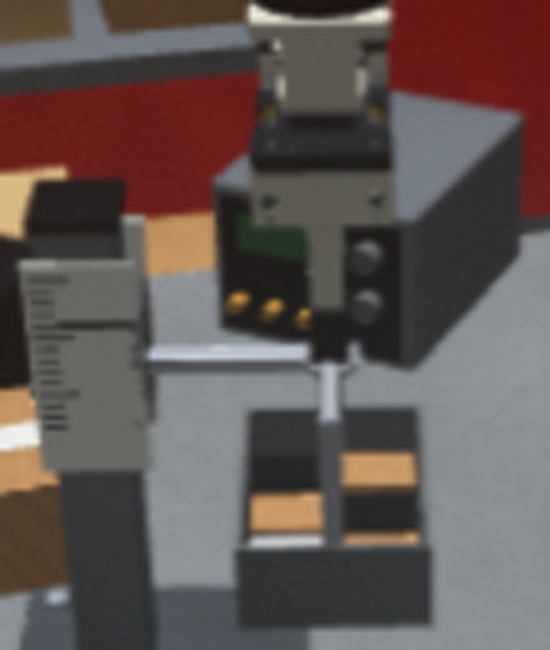

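The pointer has moved down about 43 crop pixels (row 282 to ~325). There is still 0.74 N on the wrist and about 0.9 N sideways, so I'll lower a little more and shift slightly in +x to take off the sideways load.

Request:
{"method": "drive_tool", "body": {"steps": [{"jaw": 0,"tx": -0.001,"ty": 0,"tz": 0.002,"turn": 0},{"jaw": 0,"tx": -0.002,"ty": 0,"tz": 0.004,"turn": 0},{"jaw": 0,"tx": -0.003,"ty": 0,"tz": 0.006,"turn": 0},{"jaw": 0,"tx": -0.003,"ty": 0,"tz": 0.008,"turn": 0},{"jaw": 0,"tx": -0.003,"ty": 0,"tz": 0.01,"turn": 0},{"jaw": 0,"tx": -0.003,"ty": 0,"tz": 0.012,"turn": 0},{"jaw": 0,"tx": -0.003,"ty": 0,"tz": 0.014,"turn": 0},{"jaw": 0,"tx": -0.003,"ty": 0,"tz": 0.016,"turn": 0},{"jaw": 0,"tx": -0.003,"ty": 0,"tz": 0.018,"turn": 0},{"jaw": 0,"tx": -0.003,"ty": 0,"tz": 0.018,"turn": 0},{"jaw": 0,"tx": -0.003,"ty": 0,"tz": 0.018,"turn": 0}]}}

```text
t: 16.95
tool_pos: [0.4824, 0.1709, 0.235]
orientation: [-0.336, -3.123, 0.0]
force: [-4.0, -0.1, -0.1]
opening: 0.0218
```

```bash
cat > m.py <<'E'
from h import *
f=[];T=[]
for i in range(30):
  robot.read_camera('side'); s=robot.read_state();f.append(s['force']);T.append(s['wrist_torque'])
print(np.mean(f,0),np.std(f,0)/30**.5,np.mean(T,0))
mv()
E
python3 m.py
python3 -c "
from h import *
ux=np.array([np.cos(np.radians(167.7)),np.sin(np.radians(167.7))]);uy=np.array([-ux[1],ux[0]])
P=np.array([.482,.170])+.113*ux-.025*uy*-1
for s in(1,-1):
  P=np.array([.482,.170])+.125*ux+s*.027*uy
  print(s,[proj('side',[*P,z])[0].round(2) for z in (.27,.26,.25,.24,.23)])"
```

```text
[-4.74243576  1.1132816  -0.09512277] [0.12901907 0.09135377 0.07110874] [ 0.23608827  1.02657295 -0.00356189]
t 18.45 p [0.4825 0.1709 0.235 ] tooly deg 77.72 tilt [-2.e-04  0.e+00 -1.e+00] F [-4.38  1.41 -0.5 ] T [ 0.24  1.07 -0.02] open 0.0218
1 [array([203.88, 151.94]), array([204.19, 155.23]), array([204.5, 158.5]), array([204.81, 161.73]), array([205.11, 164.93])]
-1 [array([205.6 , 142.89]), array([205.88, 146.1 ]), array([206.17, 149.29]), array([206.46, 152.44]), array([206.74, 155.57])]
```

Request:
{"method": "drive_tool", "body": {"steps": [{"jaw": 0,"tx": 0.001,"ty": 0,"tz": 0,"turn": 0},{"jaw": 0,"tx": 0.002,"ty": 0,"tz": 0,"turn": 0},{"jaw": 0,"tx": 0.0025,"ty": 0,"tz": 0,"turn": 0},{"jaw": 0,"tx": 0.0025,"ty": 0,"tz": 0,"turn": 0},{"jaw": 0,"tx": 0.0025,"ty": 0,"tz": 0,"turn": 0}]}}

```text
t: 18.95
tool_pos: [0.4822, 0.171, 0.2353]
orientation: [0.336, 3.123, 0.0]
force: [-0.8, 0.3, -0.3]
opening: 0.0218
```

```bash
python3 m.py
```

```text
[ 1.29612935 -0.30072943  0.14608327] [0.20651766 0.10679025 0.08591149] [-0.04665403 -0.26817933 -0.00246584]
t 20.45 p [0.482  0.171  0.2351] tooly deg 77.71 tilt [ 3.e-04 -0.e+00 -1.e+00] F [ 2.88 -0.31  0.04] T [-0.12 -0.65 -0.1 ] open 0.022
```

```bash
cat > m2.py <<'E'
from h import *
f=[];T=[]
for i in range(15):
  robot.read_camera('side'); s=robot.read_state();f.append(np.r_[s['force'],s['wrist_torque'][:2]])
f=np.array(f);print(f.reshape(3,5,5).mean(1).round(2));mv()
E
python3 m2.py
```

```text
[[ 3.09 -0.44 -0.32 -0.14 -0.68]
 [ 3.21 -0.59  0.13 -0.15 -0.73]
 [ 3.57 -0.59  0.06 -0.15 -0.8 ]]
t 21.2 p [0.4819 0.1711 0.2351] tooly deg 77.72 tilt [ 1.e-04 -0.e+00 -1.e+00] F [ 3.87 -0.46 -0.56] T [-0.19 -0.85 -0.02] open 0.0216
```

Request:
{"method": "drive_tool", "body": {"steps": [{"jaw": 0,"tx": -0.0007,"ty": 0,"tz": 0,"turn": 0},{"jaw": 0,"tx": -0.001,"ty": 0,"tz": 0,"turn": 0},{"jaw": 0,"tx": -0.001,"ty": 0,"tz": 0,"turn": 0}]}}

```text
t: 21.5
tool_pos: [0.482, 0.171, 0.2349]
orientation: [-0.336, -3.123, 0.0]
force: [3.2, -0.9, 0.2]
opening: 0.0219
```

```bash
python3 m2.py;python3 m2.py
```

```text
[[ 2.09 -0.49 -0.04 -0.1  -0.5 ]
 [ 2.31 -0.55 -0.14 -0.05 -0.45]
 [ 1.77 -0.23 -0.12 -0.06 -0.41]]
t 22.25 p [0.4821 0.171  0.235 ] tooly deg 77.72 tilt [-2.e-04 -0.e+00 -1.e+00] F [1.07 0.05 0.37] T [-0.09 -0.4  -0.03] open 0.022
[[ 1.41 -0.31 -0.17 -0.04 -0.35]
 [ 0.91 -0.17  0.2  -0.05 -0.3 ]
 [ 1.12 -0.1   0.13 -0.02 -0.3 ]]
t 23.0 p [0.4821 0.171  0.235 ] tooly deg 77.72 tilt [-1.e-04  0.e+00 -1.e+00] F [ 1.36 -1.08  0.42] T [-0.03 -0.23  0.01] open 0.0216
```

Request:
{"method": "drive_tool", "body": {"steps": [{"jaw": 0,"tx": 0,"ty": 0,"tz": 0,"turn": 0},{"jaw": 0,"tx": 0,"ty": 0,"tz": 0,"turn": 0},{"jaw": 0,"tx": 0,"ty": 0,"tz": 0,"turn": 0},{"jaw": 0,"tx": 0,"ty": 0,"tz": 0,"turn": 0}], "force": 4}}

```text
t: 23.4
tool_pos: [0.4821, 0.171, 0.235]
orientation: [-0.336, -3.123, -0.0]
force: [0.7, -0.2, 0.8]
opening: 0.0219
```

```bash
python3 m2.py; python3 -c "
from h import *
snap('side','s8');crop('s8',185,90,295,220,5,'s8c')"
```

```text
[[ 0.74  0.7   0.37  0.05 -0.11]
 [ 0.44  0.36  0.3   0.05 -0.08]
 [ 0.33  0.53 -0.06  0.06 -0.06]]
t 24.15 p [0.4821 0.171  0.235 ] tooly deg 77.72 tilt [-1.e-04  0.e+00 -1.e+00] F [ 0.45  0.24 -0.49] T [ 0.05 -0.01  0.03] open 0.0219
```

View pics/s8c.png

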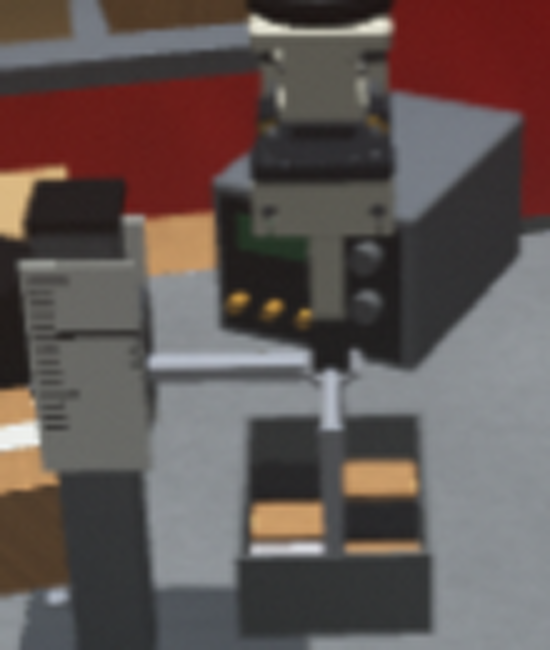

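The pointer stands near row 333 in the crop, the crate is level, and the wrist forces are near zero, so the spring carries the weight. I'll let go gently.

Request:
{"method": "drive_tool", "body": {"steps": [{"jaw": 0.25,"tx": 0,"ty": 0,"tz": 0,"turn": 0},{"jaw": 0.28,"tx": 0,"ty": 0,"tz": 0,"turn": 0},{"jaw": 0.31,"tx": 0,"ty": 0,"tz": 0,"turn": 0},{"jaw": 0.35,"tx": 0,"ty": 0,"tz": 0,"turn": 0},{"jaw": 0.4,"tx": 0,"ty": 0,"tz": 0,"turn": 0},{"jaw": 0.5,"tx": 0,"ty": 0,"tz": 0,"turn": 0},{"jaw": 0.5,"tx": 0,"ty": 0,"tz": 0,"turn": 0},{"jaw": 0.5,"tx": 0,"ty": 0,"tz": 0,"turn": 0}]}}

```text
t: 25.0
tool_pos: [0.4821, 0.171, 0.235]
orientation: [-0.336, -3.124, -0.0]
force: [-0.8, 0.8, -0.3]
opening: 0.0465
```

```bash
cat > m3.py <<'E'
from h import *
import sys
ps=[robot.read_camera('side')[0] for i in range(8)]
cv2.imwrite(f'pics/{sys.argv[1]}.png',ps[-1]);crop(sys.argv[1],185,90,295,220,5,sys.argv[1]+'c')
# pointer row: darkest centroid at cols 198..211 rows 145..170
for p in ps+[cv2.imread('pics/s8.png')]:
    g=255-cv2.cvtColor(p,cv2.COLOR_BGR2GRAY)[145:175,200:210].astype(float).mean(1); g-=np.median(g); g[g<15]=0
    print((g*np.arange(145,175)).sum()/g.sum(), end=' ')
mv()
E
python3 m3.py s9
```

```text
156.3623853211009 156.36067708333331 156.35825747724317 156.3562091503268 156.3562913907285 156.35872395833334 156.36093143596378 156.35677083333331 156.36551264980025 t 25.4 p [0.4821 0.171  0.235 ] tooly deg 77.72 tilt [-0.  0. -1.] F [-0.28  0.85  0.37] T [-0.03 -0.02  0.07] open 0.0461
```

View pics/s9c.png

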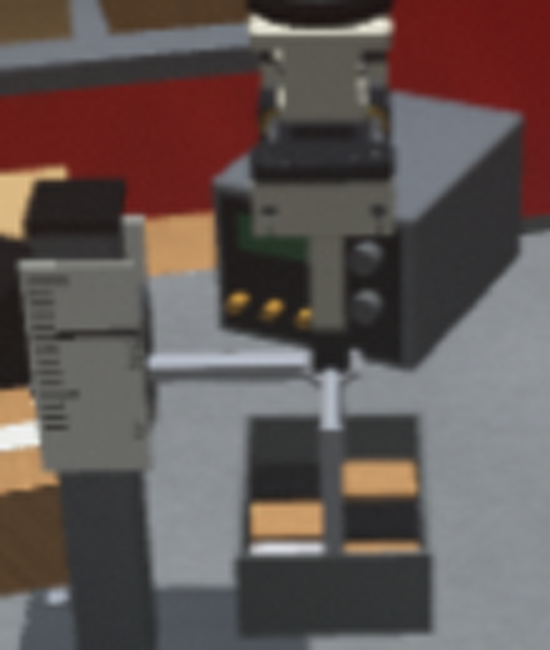

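The pointer row is 156.36 both before and after the release, so it did not stir. Now I'll retreat straight up.

Request:
{"method": "drive_tool", "body": {"steps": [{"jaw": 0.6,"tx": 0,"ty": 0,"tz": 0,"turn": 0},{"jaw": 0.6,"tx": 0,"ty": 0,"tz": -0.01,"turn": 0},{"jaw": 0.6,"tx": 0,"ty": 0,"tz": -0.03,"turn": 0},{"jaw": 0.6,"tx": 0,"ty": 0,"tz": -0.06,"turn": 0},{"jaw": 0.6,"tx": 0,"ty": 0,"tz": -0.1,"turn": 0},{"jaw": 0.6,"tx": 0,"ty": 0,"tz": -0.16,"turn": 0},{"jaw": 0.6,"tx": 0,"ty": 0,"tz": -0.23,"turn": 0},{"jaw": 0.6,"tx": 0,"ty": 0,"tz": -0.3,"turn": 0},{"jaw": 0.6,"tx": 0,"ty": 0,"tz": -0.37,"turn": 0},{"jaw": 0.6,"tx": 0,"ty": 0,"tz": -0.42,"turn": 0},{"jaw": 0.6,"tx": 0,"ty": 0,"tz": -0.44,"turn": 0},{"jaw": 0.6,"tx": 0,"ty": 0,"tz": -0.44,"turn": 0}]}}

```text
t: 26.6
tool_pos: [0.4826, 0.1711, 0.3686]
orientation: [0.336, 3.121, 0.001]
force: [-0.3, -0.2, -1.3]
opening: 0.0558
```

```bash
python3 m3.py s10
```

```text
156.3592736705577 156.3590078328982 156.35255570117954 156.3586251621271 156.36049543676663 156.35769728331175 156.36143790849673 156.35545335085416 156.36551264980025 t 27.0 p [0.4819 0.171  0.3664] tooly deg 77.71 tilt [-1.e-03 -3.e-04 -1.e+00] F [ 0.58  0.88 -0.08] T [0.04 0.06 0.01] open 0.056
```

View pics/s10.png

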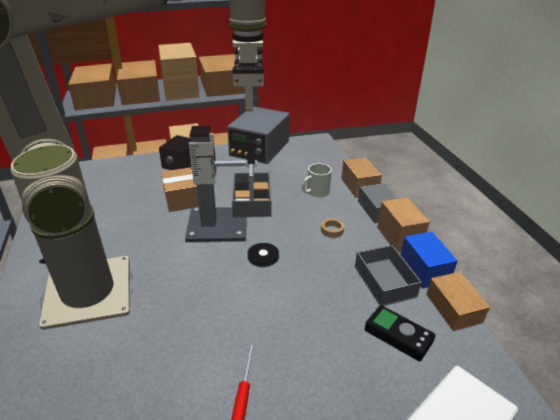

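View pics/s10c.png

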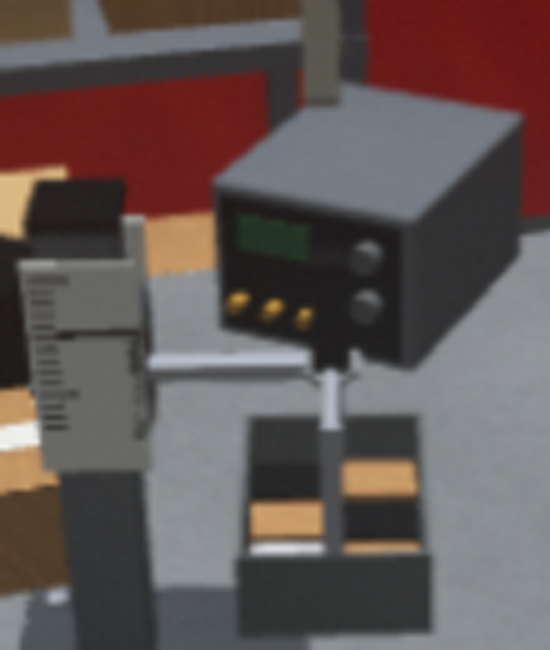

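The crate hangs level and still in the hook, with the pointer at row 156.36. The gripper is clear above it and the other things are where they were.

```bash
python3 -c "
from plant import robot
print(robot.close_job())"
```

```text
the job is handed in; nothing more can be done
None
```

The crate is weighed and hanging in the scale's hook, and I handed the job in at about 27 s of the 58 s allowed. I gripped it by the post, seated the bar over the hook's lip from the open side, and lowered it slowly until the wrist felt nearly no load. Then I eased the grip and let go.

- **Release:** the pointer stayed at image row 156.36 just before, just after and once the arm had backed off, so I saw no bounce.
- **Crate:** it hangs level and still in the side picture. The gripper is about 13 cm above where it held the crate.
- **Weight:** the spring is drawn down about 31 mm, roughly 4.1 N or 0.42 kg. The wrist force readings agree, but they are noisy to about 0.5 N, so this is approximate.
- **Other things on the bench:** in the last side picture they all look undisturbed. I didn't take a final top picture.
- **Sideways push:** while centring the bar, a shift of about 1 mm briefly pushed the hook sideways with up to about 5 N. I took this off before letting go.

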